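# Set out the stone-setting tools for a left-handed setter

### The job

A left-handed setter takes over this bench, so move the row of four stone-setting hand tools from the black holders on the aluminium rail into the dark wooden rack in mirrored order, left and right as the robot sees them: the leftmost tool goes into the rack's rightmost hole, the next into the hole beside it, and so on to the rightmost tool in the leftmost hole. Lower each tool blade down until its handle rests on the rack, never let one drop, and leave the bottle, the ring clamp and the steel cube where they are.

Things in the scene. Friction and masses are not known exactly. Their poses are not given: they have to be found in the camera images.
- wood_tool: hand tool with a brown wood handle, round about its z axis (yaw means nothing), standing blade down. Origin: on the axis at the handle's lower shoulder, the face that rests on holder or rack; z up. Handle 0 to +62 mm, 24 to 25 mm thick. Below: 17 mm ferrule to z = -8, taper to -19, blade 4 to 5 mm thick to its end at -42 mm. 40 to 85 g.
- holder_w: black plastic clip-on holder, 46 x 43 x 16 mm, fixed on the rail, in which the wood-handled tool stands at the start. Origin: centre of its hole (20 mm, through) at the top face; z up, x, y as the rail's. All four look alike.
- blue_tool: hand tool with a blue plastic handle, round about its z axis (yaw means nothing), standing blade down. Origin: on the axis at the handle's lower shoulder, the face that rests on holder or rack; z up. Handle 0 to +62 mm, 24 mm thick at the shoulder, 21 from z = 22 to 56. Below: 17 mm ferrule to z = -8, taper to -19, blade 4 to 5 mm thick to its end at -42 mm. 40 to 85 g.
- holder_b: black plastic clip-on holder, 46 x 43 x 16 mm, fixed on the rail, in which the blue-handled tool stands at the start. Origin: centre of its hole (20 mm, through) at the top face; z up, x, y as the rail's. All four look alike.
- red_tool: hand tool with a red plastic handle, round about its z axis (yaw means nothing), standing blade down. Origin: on the axis at the handle's lower shoulder, the face that rests on holder or rack; z up. Handle 0 to +62 mm, 24 mm thick at the shoulder, 21 from z = 22 to 56. Below: 17 mm ferrule to z = -8, taper to -19, blade 4 to 5 mm thick to its end at -42 mm. 40 to 85 g.
- holder_r: black plastic clip-on holder, 46 x 43 x 16 mm, fixed on the rail, in which the red-handled tool stands at the start. Origin: centre of its hole (20 mm, through) at the top face; z up, x, y as the rail's. All four look alike.
- green_tool: hand tool with a green plastic handle, round about its z axis (yaw means nothing), standing blade down. Origin: on the axis at the handle's lower shoulder, the face that rests on holder or rack; z up. Handle 0 to +62 mm, 24 mm thick at the shoulder, 21 from z = 22 to 56. Below: 17 mm ferrule to z = -8, taper to -19, blade 4 to 5 mm thick to its end at -42 mm. 40 to 85 g.
- holder_g: black plastic clip-on holder, 46 x 43 x 16 mm, fixed on the rail, in which the green-handled tool stands at the start. Origin: centre of its hole (20 mm, through) at the top face; z up, x, y as the rail's. All four look alike.
- rail: old place: grey foot 80 x 236 mm, aluminium bar along its far side carrying four holders in a row; fixed. Origin: under the row's centre, on the bench; x away from the robot, y left along the row, z up. Hole centres at x = 0, y = +72, +24, -24, -72 mm, top faces at z = 60 mm. Which holder (and tool) is where varies.
- rack: new place: dark wooden rack 68 x 238 mm, 60 mm high, four empty holes in a row; fixed. Origin: its centre, on the bench; x away from the robot, y left along the row, z up. Holes 20 mm wide, through the 14 mm top board (face at z = 60 mm) at x = 0, y = +72, +24, -24, -72 mm. Rail and rack may change sides.
- flux_bottle: white plastic bottle with a green cap, 36 x 36 x 66 mm, standing loose between rail and rack (overhead, beyond it, a round lamp head of 0.12 m radius hangs 0.38 to 0.47 m above the bench, centred near x = 0.79, y = -0.11 m: keep the wrist on the near side); bystander, leave it alone. Origin: centre of its underside.
- ring_clamp: wooden ring clamp lying loose, 32 x 122 x 23 mm, nearer the robot; bystander, leave it alone. Origin: centre of its underside.
- doming_cube: loose steel cube with round hollows, 33 mm, beyond rail or rack; bystander, leave it alone. Origin: centre of its underside.

How it is judged:
At the end, for the whole second after the job is handed in: Each tool stands at rest in the hole of the wooden rack that mirrors its holder's place on the rail (rail y = +72 mm belongs to rack y = -72 mm, and so on): axis within 8 mm of the hole's, along and across the rack, shoulder within 5 mm of the rack's top, less than 0.15 rad from upright (((y of holder_w in the frame of rail between 0.062 and 0.082 m and y of wood_tool in the frame of rack between -0.08 and -0.064 m) or (y of holder_w in the frame of rail between 0.014 and 0.034 m and y of wood_tool in the frame of rack between -0.032 and -0.016 m) or (y of holder_w in the frame of rail between -0.034 and -0.014 m and y of wood_tool in the frame of rack between 0.016 and 0.032 m) or (y of holder_w in the frame of rail between -0.082 and -0.062 m and y of wood_tool in the frame of rack between 0.064 and 0.08 m)) and x of wood_tool in the frame of rack between -0.008 and 0.008 m and z of wood_tool in the frame of rack between 0.055 and 0.065 m and angle between each of wood_tool, blue_tool, red_tool, green_tool's own z axis and vertical below 0.15 rad and linear speed of each of wood_tool, blue_tool, red_tool, green_tool below 0.02 m/s and ((y of holder_b in the frame of rail between 0.062 and 0.082 m and y of blue_tool in the frame of rack between -0.08 and -0.064 m) or (y of holder_b in the frame of rail between 0.014 and 0.034 m and y of blue_tool in the frame of rack between -0.032 and -0.016 m) or (y of holder_b in the frame of rail between -0.034 and -0.014 m and y of blue_tool in the frame of rack between 0.016 and 0.032 m) or (y of holder_b in the frame of rail between -0.082 and -0.062 m and y of blue_tool in the frame of rack between 0.064 and 0.08 m)) and x of blue_tool in the frame of rack between -0.008 and 0.008 m and z of blue_tool in the frame of rack between 0.055 and 0.065 m and ((y of holder_r in the frame of rail between 0.062 and 0.082 m and y of red_tool in the frame of rack between -0.08 and -0.064 m) or (y of holder_r in the frame of rail between 0.014 and 0.034 m and y of red_tool in the frame of rack between -0.032 and -0.016 m) or (y of holder_r in the frame of rail between -0.034 and -0.014 m and y of red_tool in the frame of rack between 0.016 and 0.032 m) or (y of holder_r in the frame of rail between -0.082 and -0.062 m and y of red_tool in the frame of rack between 0.064 and 0.08 m)) and x of red_tool in the frame of rack between -0.008 and 0.008 m and z of red_tool in the frame of rack between 0.055 and 0.065 m and ((y of holder_g in the frame of rail between 0.062 and 0.082 m and y of green_tool in the frame of rack between -0.08 and -0.064 m) or (y of holder_g in the frame of rail between 0.014 and 0.034 m and y of green_tool in the frame of rack between -0.032 and -0.016 m) or (y of holder_g in the frame of rail between -0.034 and -0.014 m and y of green_tool in the frame of rack between 0.016 and 0.032 m) or (y of holder_g in the frame of rail between -0.082 and -0.062 m and y of green_tool in the frame of rack between 0.064 and 0.08 m)) and x of green_tool in the frame of rack between -0.008 and 0.008 m and z of green_tool in the frame of rack between 0.055 and 0.065 m); the robot touches nothing.
It fails at once if a tool falls or is thrown (faster than 0.7 m/s with no finger on it) ((contact force between wood_tool and the fingers below 0.05 N and linear speed of wood_tool above 0.7 m/s) or (contact force between blue_tool and the fingers below 0.05 N and linear speed of blue_tool above 0.7 m/s) or (contact force between red_tool and the fingers below 0.05 N and linear speed of red_tool above 0.7 m/s) or (contact force between green_tool and the fingers below 0.05 N and linear speed of green_tool above 0.7 m/s)).
It fails at once if the bottle, the ring clamp or the steel cube is moved by more than 30 mm (distance of any of flux_bottle, ring_clamp, doming_cube from where it was at the start of the episode above 0.03 m).
It also fails if it takes over 109 s, if anything falls off the work surface, if the arm or the gripper's body presses on something with over 40 N, if the wrist force passes 120 N, or if a joint passes its speed limit or range.

### The arm

A 6-joint arm with a two-finger parallel gripper is mounted at the origin on a cart in front of the work surface, level with it; the furniture and walls round the work are solid. World frame = base frame: x ahead of the robot, y to its left, z up, the work surface at z = 0. Lengths are in m, angles in rad, forces in N, time in s.
With the tool pointing down it reaches from about 0.25 to 0.725 m from the base axis. Payload 4 kg.
Tool frame: the origin (TCP) lies midway between the tips of the shut fingers; the grasp point (between the pads) lies 19 mm behind it (bot.grasp_offset is the distance from the TCP to the grasp point, in m); z points along the fingers, y is the direction in which the jaws open and shut (so a half turn about z gives the same grasp; the last joint's range is limited). The gripper opens to 85 mm and grips with 20 to 120 N. Pads are 22 mm wide; open, the fingers measure 114 mm over their backs; the gripper's body (76 mm by 85 mm) begins 54 mm behind the grasp point. The pads swing forward as they close: fully open they stand 13 mm farther back than shut.
Start: joints at [-1.334, 0.241, 0.005, 1.335, 0, 1.571], TCP at [0.117, -0.486, 0.231] pointing down, gripper open.
Joint ranges: [-2.72, 2.72], [-1.05, 1.87], [-1.09, 1.28], [-1.99, 2.15], [-1.42, 1.44], [-3.14, 3.14]. Speed limits (rad/s): [2.79, 2.79, 3.14, 3.14, 3.14, 3.14].

### API

Orientations are given as a unit quaternion [x, y, z, w].
In Python, from workcell import sensors, optics, bot gives the robot as it stands.
- The arm moves only by the tool apply_moves, never from a script. Its argument "plan" is one flat list of numbers, 6 for each row, row after row: the shift along the tool's x, y, z in m, then the turn, a rotation vector about the tool's x, y, z in rad. In form: [tx, ty, tz, ax, ay, az, tx, ty, tz, ax, ay, az, ...]. A call has 1 to 12 rows; each row is the pose to reach, as a shift and turn from the pose commanded when the call began, along the tool's axes at that moment; what a row does not reach only later rows make up. A row lasts 1/12 s, in which the tool goes at most 41.7 mm and 7.16 degrees, less where a joint would pass 70% of its speed; a pose out of reach is approached as far as the arm can. A call with a gripper value outside its range is refused whole. "grip" is the finger opening in m, from 0 to 0.0854, set as the call begins (left out, the last holds). The fingers move at their own pace and stop on an object; the grip force is fixed at half the most. Time passes only in rows, so rows that repeat a pose let the fingers close. It gives the time, the measured TCP pose, the force and the opening at its end, in the units of the state.
- sensors.get_obs(): the state, without advancing time (a new reading comes with each control period).
- optics.camera(name): name is "side" or "top"; returns a dict with "pixels" (420x560x3 uint8, red, green, blue), "fx", "fy", "cx", "cy" (pixels), "k1" (the pictures are not rectified: a ray, as slopes to the right and down, at radius r is drawn at 1 + k1 r^2 times it, then the intrinsics apply), "pose" (4x4, takes a point from camera to world coordinates). Camera axes: x right, y up, looking along -z (the intrinsics and any distortion apply to the point x, -y, -z); pixel columns grow to the right and rows downward; lengths in m; the calibration is good to about 2 mm. A picture is of the moment at which its call begins. There is no depth.
- bot.job_done(): hands the job in, once; it reports no verdict.
The state is a dict: "clock": time; "joint_pos": joint angles; "joint_vel": joint speeds; "tau": joint torques, N m; "eef_pos": TCP position; "tool_rot": TCP orientation; "ft_force": force on the tool from outside, world axes, zero at the start; "ft_torque": the same for the moment, N m; "grip_width": finger opening in m.
Only numpy, scipy, OpenCV 4.12 (cv2) and the standard library are available. Lean on these libraries where they do the work, as an engineer would, in place of code of your own. Each camera call takes 0.05 s, during which the arm holds its last target.

## Working session

There is one attempt and no reset: what is moved stays moved. The work goes in short steps, Python scripts to look and compute and a tool call to move; the robot and the scene stay as the last step left them, time stands still between calls to the robot, and variables do not carry over. Pictures are saved under pics/ and viewed, and the job is handed in when it is done.

Besides the shell and the picture viewer there is one more tool, called after "Emit:" in YAML: its name, and indented under it one key for each argument. apply_moves: Moves the arm, as the interface text tells. Its arguments: {"type":"object","properties":{"plan":{"type":"array","items":{"type":"number"}},"grip":{"type":"number"}},"required":["plan"]}

```bash
ls; mkdir -p pics
python3 - <<'E'
from workcell import sensors, optics, bot
import cv2,numpy as np
o=sensors.get_obs(); print({k:np.round(v,4) for k,v in o.items()}, bot.grasp_offset)
for n in ("side","top"):
    c=optics.camera(n); cv2.imwrite(f"pics/{n}0.png",c["pixels"][...,::-1]); np.savez(f"{n}0.npz",**c)
    print(n,c["fx"],c["fy"],c["cx"],c["cy"],c["k1"]); print(np.round(c["pose"],4))
E
```

```text
pics
{'clock': np.float64(0.0), 'joint_pos': array([-1.3339,  0.2414,  0.0037,  1.3352,  0.    ,  1.5708]), 'joint_vel': array([-0.0001,  0.0005,  0.0016,  0.0005, -0.0007, -0.0015]), 'tau': array([-5.00000e-04, -3.72313e+01,  2.52411e+01,  1.68000e-02,
       -0.00000e+00,  0.00000e+00]), 'eef_pos': array([ 0.1172, -0.4854,  0.2304]), 'tool_rot': array([ 9.930e-01,  1.182e-01, -1.000e-04, -1.000e-03]), 'ft_force': array([-0.8333,  0.4832,  0.0493]), 'ft_torque': array([-0.0187,  0.0112, -0.0355]), 'grip_width': np.float64(0.0856)} 0.0187
side 488.85771621672467 488.85771621672467 282.59124225789657 202.75518869803253 0.02028164535247276
[[-0.816   0.3518 -0.4587  0.073 ]
 [-0.5778 -0.5187  0.6302  0.6179]
 [-0.0163  0.7792  0.6265  0.7705]
 [ 0.      0.      0.      1.    ]]
top 517.2370553334532 517.2370553334532 278.1470593663359 213.57482289513618 -0.1216637258490626
[[ 0.0372  0.977  -0.2098  0.2806]
 [-0.9993  0.0377 -0.0016 -0.094 ]
 [ 0.0064  0.2097  0.9778  1.4344]
 [ 0.      0.      0.      1.    ]]
```

View pics/side0.png

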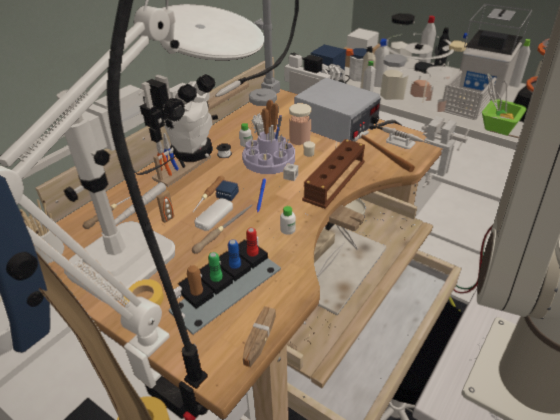

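View pics/top0.png

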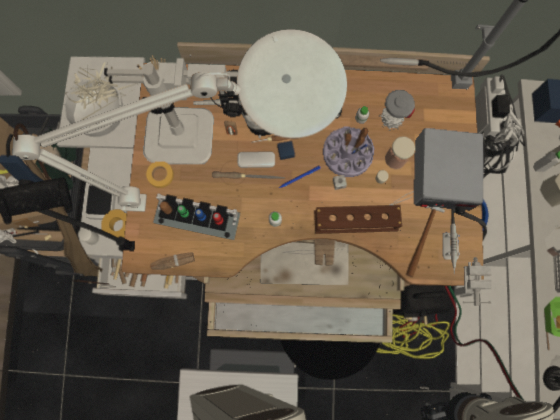

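The rail is on the left, with wood, green, blue and red in order (top view at about (167,207), (183,211), (201,214), (219,217)). The rack is on the right at about (358,218), the bottle at (275,217), the clamp at (172,261), and the cube near (340,183). Next I'll zoom in.

```bash
cat > h.py <<'E'
import numpy as np,cv2
def load(f):
    d=np.load(f); return {k:d[k] for k in d.files}
def K(c): return np.array([[c["fx"],0,c["cx"]],[0,c["fy"],c["cy"]],[0,0,1]],float)
def D(c): return np.array([float(c["k1"]),0,0,0,0])
def ray(c,uv):
    p=cv2.undistortPoints(np.array([[uv]],float),K(c),D(c))[0,0]
    R=c["pose"][:3,:3]; d=R@np.array([p[0],-p[1],-1.]); return c["pose"][:3,3],d
def plane(c,uv,z):
    o,d=ray(c,uv); return o+d*(z-o[2])/d[2]
def proj(c,X):
    R=c["pose"][:3,:3]; q=(np.atleast_2d(X)-c["pose"][:3,3])@R; q=q*[1,-1,-1]
    return cv2.projectPoints(q.reshape(-1,1,3),np.zeros(3),np.zeros(3),K(c),D(c))[0][:,0]
def tri(c1,u1,c2,u2):
    A=[];b=[]
    for c,u in((c1,u1),(c2,u2)):
        o,d=ray(c,u); d=d/np.linalg.norm(d); P=np.eye(3)-np.outer(d,d); A.append(P);b.append(P@o)
    x=np.linalg.lstsq(np.vstack(A),np.hstack(b),rcond=None)[0]
    return x,np.linalg.norm(np.vstack(A)@x-np.hstack(b))
E
python3 - <<'E'
from h import *
t=load("top0.npz")["pixels"][...,::-1]; s=load("side0.npz")["pixels"][...,::-1]
a=cv2.resize(t[185:250,145:245],None,fx=7.8,fy=7.8,interpolation=cv2.INTER_CUBIC)
cv2.imwrite("pics/ta.png",a)
cv2.imwrite("pics/tb.png",cv2.resize(t[190:245,305:415],None,fx=7,fy=7,interpolation=cv2.INTER_CUBIC))
cv2.imwrite("pics/sa.png",cv2.resize(s[220:335,165:290],None,fx=5,fy=5,interpolation=cv2.INTER_CUBIC))
cv2.imwrite("pics/sb.png",cv2.resize(s[130:215,280:380],None,fx=6,fy=6,interpolation=cv2.INTER_CUBIC))
E
```

```text
(no output)
```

View pics/ta.png

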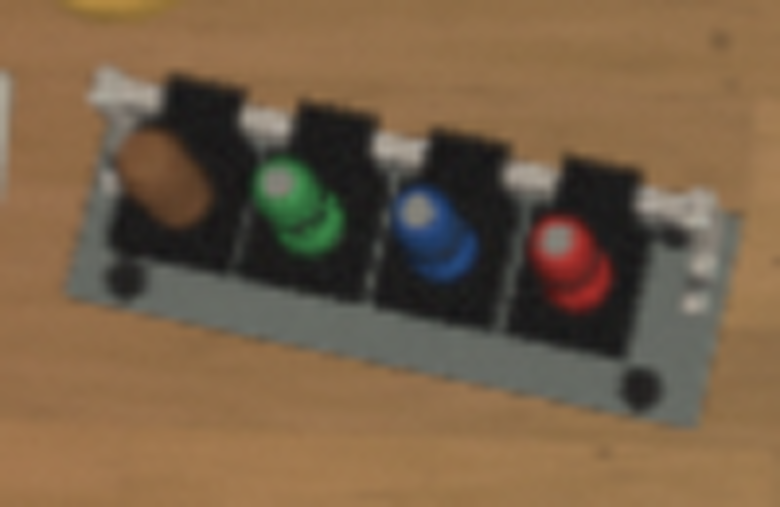

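View pics/tb.png

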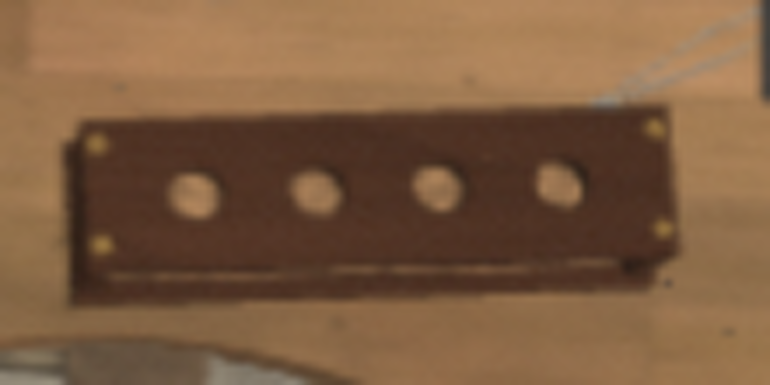

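View pics/sa.png

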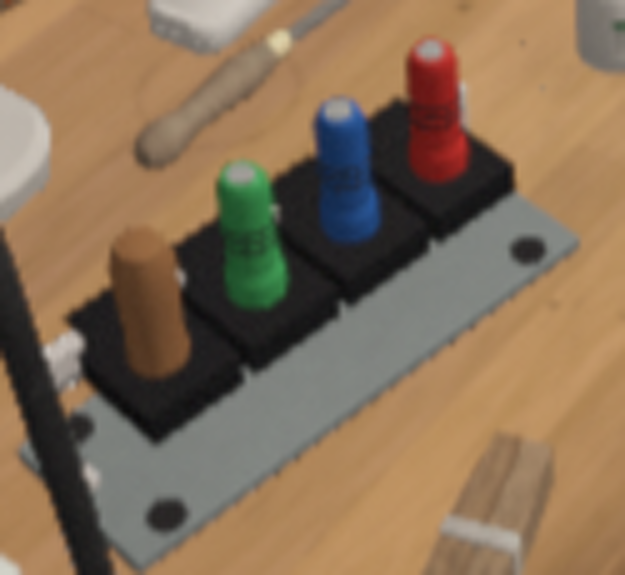

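View pics/sb.png

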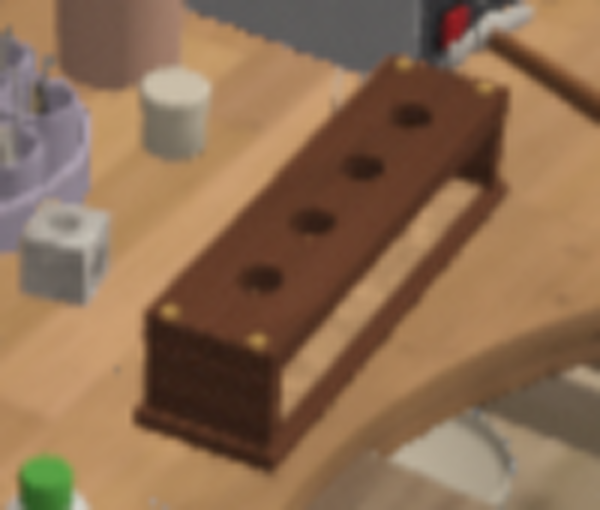

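```bash
cat > m.py <<'E'
from h import *
t=load("top0.npz"); s=load("side0.npz")
def comps(mask,off,amin,amax):
    n,l,st,ce=cv2.connectedComponentsWithStats(mask.astype(np.uint8),connectivity=4)
    return [(ce[i]+off,st[i,4]) for i in range(1,n) if amin<=st[i,4]<=amax]
def wcent(w,off):
    ys,xs=np.mgrid[:w.shape[0],:w.shape[1]]; return np.array([(w*xs).sum(),(w*ys).sum()])/w.sum()+off
# rack holes, top view: subpixel weighting by brightness
g=t["pixels"].astype(float)
P=[]
sub=g[205:228,322:396,0]
m=sub>110
for c,a in sorted(comps(m,[322,205],10,80),key=lambda q:q[0][0]):
    x,y=np.round(c).astype(int); w=np.clip(g[y-5:y+6,x-6:x+7,0]-85,0,None)
    c2=wcent(w,[x-6,y-5]); p=plane(t,c2,.053); P.append(p); print("rack top",c2.round(2),a,p.round(4))
gs=s["pixels"].astype(float)
print("side")
Q=[]
for cx,cy in((263,279),(314,221),(364,166),(411,116)):
    x,y=round(cx/6+280),round(cy/6+130)
    w=np.clip(60-gs[y-4:y+5,x-5:x+6].sum(2)/1.5,0,None)
    w=np.clip(np.median(gs[y-4:y+5,x-5:x+6].sum(2))-15-gs[y-4:y+5,x-5:x+6].sum(2),0,None)
    c2=wcent(w,[x-5,y-4]); p=plane(s,c2,.06); Q.append(p); print("rack side",c2.round(2),p.round(4))
def caps(im,box):
    x0,y0,x1,y1=box; r=im["pixels"][y0:y1,x0:x1].astype(int); mx=r.max(2);mn=r.min(2)
    return r,mx,mn
R=[]
for im,box,name in((t,(160,195,230,225),"top"),(s,(180,220,275,300),"side")):
    hsv=cv2.cvtColor(im["pixels"],cv2.COLOR_RGB2HSV); x0,y0,x1,y1=box
    h=hsv[y0:y1,x0:x1].astype(int)
    for col,(lo,hi) in dict(green=(50,85),blue=(100,125),red=(172,188)).items():
        hh=np.where((h[...,0]<10)&(lo>150),h[...,0]+180,h[...,0])
        m=(hh>=lo)&(hh<=hi)&(h[...,1]>130)&(h[...,2]>60)
        print(name,col,[(c.round(2),a) for c,a in comps(m,[x0,y0],20,2000)])
E
python3 m.py
```

```text
rack top [332.27 217.62] 35 [ 0.5713 -0.2399  0.053 ]
rack top [349.53 217.18] 31 [ 0.5744 -0.2873  0.053 ]
rack top [366.87 216.43] 33 [ 0.5783 -0.3351  0.053 ]
rack top [384.24 216.07] 27 [ 0.5812 -0.3832  0.053 ]
side
rack side [323.28 175.98] [ 0.5708 -0.2401  0.06  ]
rack side [331.87 166.53] [ 0.5743 -0.2874  0.06  ]
rack side [340.18 157.44] [ 0.5778 -0.3353  0.06  ]
rack side [348.19 148.92] [ 0.5807 -0.3829  0.06  ]
top green [(array([183.93, 212.48]), np.int32(46))]
top blue [(array([201.1 , 215.69]), np.int32(62))]
top red [(array([218.07, 218.67]), np.int32(86))]
side green [(array([215.06, 269.01]), np.int32(224))]
side blue [(array([234.12, 255.94]), np.int32(251))]
side red [(array([251.91, 243.49]), np.int32(264))]
```

```bash
cat > m2.py <<'E'
from h import *
t=load("top0.npz"); s=load("side0.npz")
def wcent(w,off):
    ys,xs=np.mgrid[:w.shape[0],:w.shape[1]]; return np.array([(w*xs).sum(),(w*ys).sum()])/w.sum()+off
def cap(im,u,v,r=3):
    x,y=round(u),round(v); p=im["pixels"][y-r:y+r+1,x-r:x+r+1].astype(float)
    w=np.clip(p.min(2)-75,0,None); return wcent(w,[x-r,y-r])
T=dict(green=(180.2,207.6),blue=(197.9,211.4),red=(215.9,215.2)); S=dict(green=(213.2,254.0),blue=(232.2,241.2),red=(250.6,229.2))
for k in T:
    a=cap(t,*T[k]); b=cap(s,*S[k])
    print(k,a.round(2),b.round(2),plane(t,a,.122).round(4),plane(s,b,.122).round(4),*[np.round(x,4) for x in tri(t,a,s,b)])
for im,box,n in((t,(155,197,177,217),"top"),(s,(182,262,206,298),"side")):
    x0,y0,x1,y1=box; h=cv2.cvtColor(im["pixels"],cv2.COLOR_RGB2HSV)[y0:y1,x0:x1].astype(int)
    m=(h[...,0]>=4)&(h[...,0]<=16)&(h[...,1]>110)&(h[...,2]>60)
    k,l,st,ce=cv2.connectedComponentsWithStats(m.astype(np.uint8),connectivity=4); i=1+np.argmax(st[1:,4])
    c=ce[i]+[x0,y0]; print(n,c.round(2),st[i],plane(im,c,.091).round(4)); T[n]=c
print(tri(t,T["top"],s,T["side"]))
# side bottle,cube for reference, also holder black mask
E
python3 m2.py
```

```text
green [180.27 207.93] [212.86 253.85] [0.5674 0.1639 0.122 ] [0.5677 0.1642 0.122 ] [0.5676 0.1641 0.1219] 0.0003
blue [198.08 211.6 ] [232.11 240.81] [0.5594 0.1166 0.122 ] [0.5607 0.1163 0.122 ] [0.5597 0.1167 0.1227] 0.0007
red [215.92 215.28] [250.71 229.01] [0.5514 0.0694 0.122 ] [0.5521 0.0692 0.122 ] [0.5515 0.0695 0.1224] 0.0003
top [165.64 207.34] [  5   4  12  13 102] [0.5742 0.2096 0.091 ]
side [193.07 275.73] [  0   0  24  34 547] [0.5832 0.2072 0.091 ]
(array([0.575473  , 0.20993009, 0.0972538 ]), np.float64(0.004245625120734893))
```

Run:
```python
from h import *
t=load("top0.npz"); s=load("side0.npz")
for n,a,b in(("whitejoint",(131,197),(146,318)),("rod end",(127,245),(194,374)),("lamparm elbow",(28,148),(8,193)),("lamp rim/stem",(207,85),(160,25)),("bottle cap",(275,214),(289,211))):
    print(n,*[np.round(x,3) for x in tri(t,a,s,b)])
print("clamp",plane(t,(172,261),.0115),"cube",plane(t,(340,183),.033))
a=cv2.resize(s["pixels"][200:420,80:300,::-1],None,fx=2.7,fy=2.7,interpolation=cv2.INTER_CUBIC); b=cv2.resize(t["pixels"][120:320,50:250,::-1],None,fx=2.9,fy=2.9,interpolation=cv2.INTER_CUBIC)
cv2.imwrite("pics/l1.png",a); cv2.imwrite("pics/l2.png",b)
```

```text
whitejoint [0.604 0.314 0.064] 0.002
rod end [0.479 0.327 0.016] 0.001
lamparm elbow [0.614 0.437 0.423] 0.01
lamp rim/stem [0.737 0.057 0.488] 0.006
bottle cap [ 0.571 -0.085  0.055] 0.005
clamp [0.44011934 0.19742114 0.0115    ] cube [ 0.67591337 -0.262425    0.033     ]
```

View pics/l1.png

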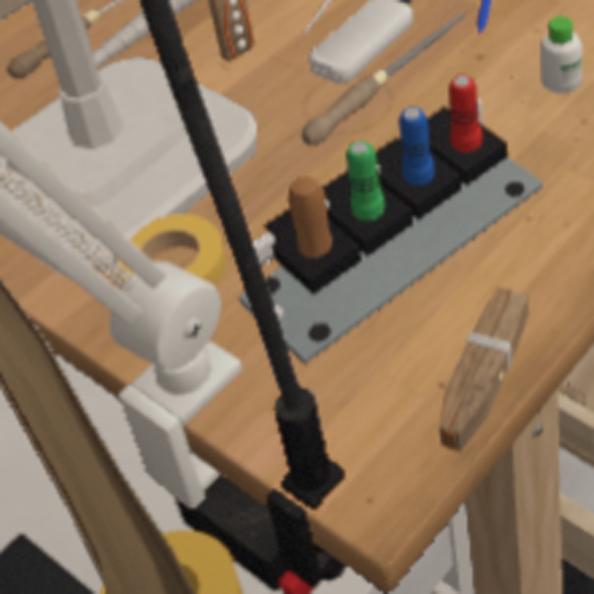

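View pics/l2.png

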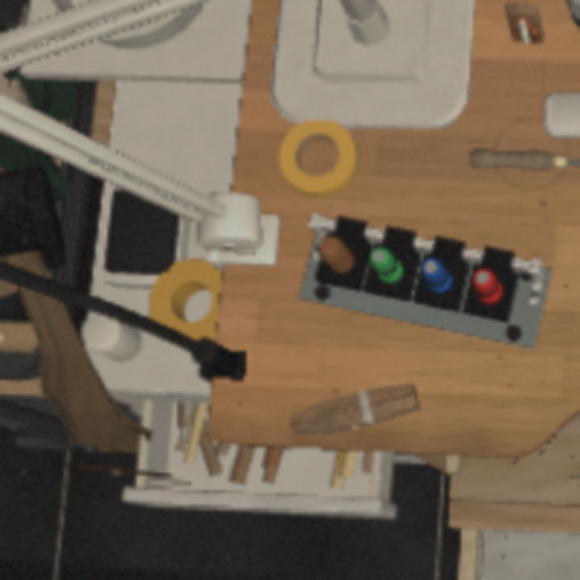

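Emit:
apply_moves:
  plan: [0.503, -0.45, 0, 0, 0, -1.334, 0.503, -0.45, 0, 0, 0, -1.334, 0.503, -0.45, 0, 0, 0, -1.334, 0.503, -0.45, 0, 0, 0, -1.334, 0.503, -0.45, 0, 0, 0, -1.334, 0.503, -0.45, 0, 0, 0, -1.334, 0.503, -0.45, 0, 0, 0, -1.334, 0.503, -0.45, 0, 0, 0, -1.334, 0.503, -0.45, 0, 0, 0, -1.334, 0.503, -0.45, 0, 0, 0, -1.334, 0.503, -0.45, 0, 0, 0, -1.334, 0.503, -0.45, 0, 0, 0, -1.334]
  grip: 0.055

```text
clock: 1.1
eef_pos: [0.4018, -0.0725, 0.2312]
tool_rot: [0.706, 0.708, -0.0, 0.0]
ft_force: [0.1, -1.7, 0.3]
grip_width: 0.0552
```

Emit:
apply_moves:
  plan: [0.142, 0.15, 0.07, 0, 0, 0, 0.142, 0.15, 0.07, 0, 0, 0, 0.142, 0.15, 0.07, 0, 0, 0, 0.142, 0.15, 0.07, 0, 0, 0, 0.142, 0.15, 0.07, 0, 0, 0, 0.142, 0.15, 0.07, 0, 0, 0, 0.142, 0.15, 0.07, 0, 0, 0, 0.142, 0.15, 0.07, 0, 0, 0, 0.142, 0.15, 0.07, 0, 0, 0]

```text
clock: 1.85
eef_pos: [0.5504, 0.0665, 0.1616]
tool_rot: [0.707, 0.707, -0.0, -0.0]
ft_force: [-0.3, -0.1, 0.0]
grip_width: 0.0549
```

```bash
cat > snap.py <<'E'
import sys
from h import *
from workcell import sensors, optics
n=sys.argv[1]; mode=sys.argv[2:] 
out=[]
for c in ("top","side"):
    if mode and c not in mode: continue
    im=optics.camera(c); np.savez(f"{c}{n}.npz",**im)
    o=sensors.get_obs(); e=o["eef_pos"]; u,v=proj(im,e+[0,0,.0])[0]
    p=im["pixels"][...,::-1].copy(); h,w=p.shape[:2]
    x=int(np.clip(u-50,0,w-100)); y=int(np.clip(v-55,0,h-100))
    out.append(cv2.resize(p[y:y+100,x:x+100],None,fx=4,fy=4,interpolation=cv2.INTER_CUBIC)); print(c,"crop origin",x,y,"scale4")
cv2.imwrite(f"pics/{n}.png",np.hstack(out))
print({k:np.round(o[k],4).tolist() for k in("clock","eef_pos","tool_rot","ft_force","grip_width","joint_pos")})
E
python3 snap.py a1
```

```text
top crop origin 165 157 scale4
side crop origin 201 157 scale4
{'clock': 1.95, 'eef_pos': [0.5508, 0.0662, 0.1623], 'tool_rot': [0.7077, 0.7065, 0.0002, 0.0003], 'ft_force': [0.1032, 0.4674, -0.2603], 'grip_width': 0.0552, 'joint_pos': [0.1198, 0.3852, 0.0245, 1.2093, -0.0002, 1.6923]}
```

View pics/a1.png

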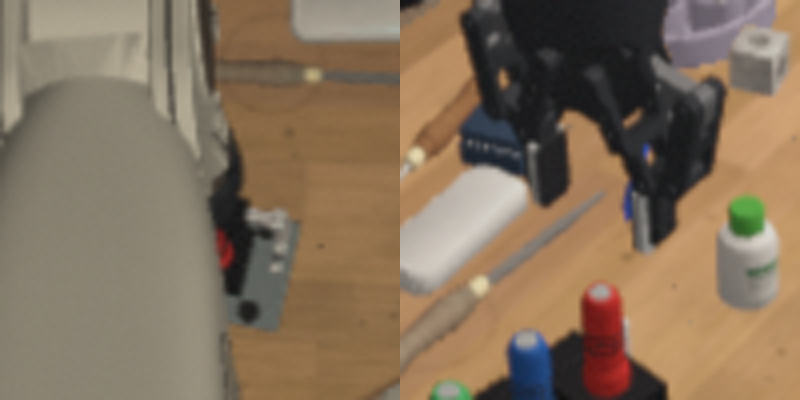

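The side view shows the open jaws standing above the red tool, cap at about (351,230) in the full picture. The arm blocks the top view. Descending over the red tool.

Emit:
apply_moves:
  plan: [0.003, 0.001, 0.02, 0, 0, 0, 0.003, 0.001, 0.045, 0, 0, 0, 0.003, 0.001, 0.07, 0, 0, 0, 0.003, 0.001, 0.083, 0, 0, 0, 0.003, 0.001, 0.083, 0, 0, 0, 0.003, 0.001, 0.083, 0, 0, 0]

```text
clock: 2.45
eef_pos: [0.5517, 0.0695, 0.0788]
tool_rot: [0.708, 0.707, -0.0, -0.0]
ft_force: [0.3, -1.2, -0.7]
grip_width: 0.0551
```

```bash
python3 snap.py a2 side
```

```text
side crop origin 201 189 scale4
{'clock': 2.5, 'eef_pos': [0.5528, 0.0698, 0.0798], 'tool_rot': [0.7075, 0.7067, 0.0007, 0.0006], 'ft_force': [0.035, 0.1139, -0.2202], 'grip_width': 0.0553, 'joint_pos': [0.1256, 0.4595, -0.0916, 1.0178, -0.0001, 1.6976]}
```

View pics/a2.png

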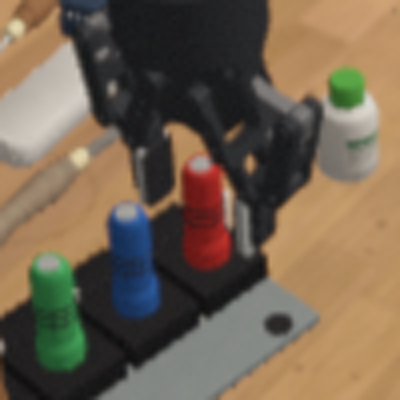

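The jaws straddle the red handle, which is centred between the pads (about (252,243) in the full picture). Closing.

Emit:
apply_moves:
  plan: [0, 0, 0, 0, 0, 0, 0, 0, 0, 0, 0, 0, 0, 0, 0, 0, 0, 0, 0, 0, 0, 0, 0, 0, 0, 0, 0, 0, 0, 0]
  grip: 0.0

```text
clock: 2.92
eef_pos: [0.5532, 0.0705, 0.0798]
tool_rot: [0.707, 0.707, 0.001, 0.001]
ft_force: [-1.0, -0.5, 7.2]
grip_width: 0.0197
```

Emit:
apply_moves:
  plan: [0, 0, -0.005, 0, 0, 0, 0, 0, -0.02, 0, 0, 0, 0, 0, -0.045, 0, 0, 0, 0, 0, -0.075, 0, 0, 0, 0, 0, -0.105, 0, 0, 0, 0, 0, -0.12, 0, 0, 0, 0, 0, -0.12, 0, 0, 0]

```text
clock: 3.5
eef_pos: [0.5548, 0.0709, 0.203]
tool_rot: [0.707, 0.707, 0.003, 0.003]
ft_force: [0.7, 0.1, -1.4]
grip_width: 0.0194
```

```bash
python3 snap.py a3 side
```

```text
side crop origin 197 143 scale4
{'clock': 3.55, 'eef_pos': [0.5536, 0.0707, 0.2005], 'tool_rot': [0.707, 0.7072, 0.0018, 0.0014], 'ft_force': [-0.1296, 0.8489, -1.3033], 'grip_width': 0.0196, 'joint_pos': [0.127, 0.3664, 0.0985, 1.2983, 0.0001, 1.6976]}
```

View pics/a3.png

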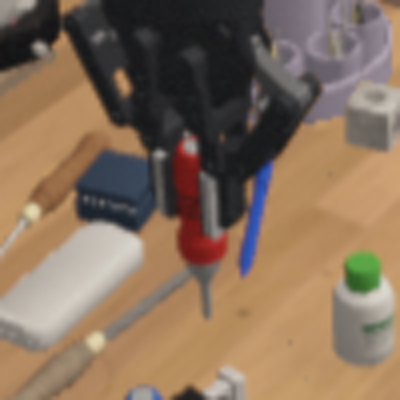

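Run:
```python
from h import *
s=load("sidea3.npz"); e=np.array([.5536,.0707,.2005])
for dz in(-.0615,-.0195,.0425): print(proj(s,e+[0,0,dz]).round(1), proj(s,e+[0,-.001,dz]).round(1))
```

```text
[[249.1 222.7]] [[249.4 222.4]]
[[247.8 206.1]] [[248.2 205.9]]
[[245.8 179.9]] [[246.1 179.7]]
```

Emit:
apply_moves:
  plan: [-0.03, -0.015, -0.01, 0, 0, 0, -0.065, -0.03, -0.01, 0, 0, 0, -0.1, -0.042, -0.01, 0, 0, 0, -0.135, -0.045, -0.01, 0, 0, 0, -0.17, -0.04, -0.01, 0, 0, 0, -0.205, -0.03, -0.01, 0, 0, 0, -0.24, -0.015, -0.01, 0, 0, 0, -0.27, 0, 0, 0, 0, 0, -0.295, 0.012, 0.02, 0, 0, 0, -0.308, 0.017, 0.04, 0, 0, 0, -0.311, 0.017, 0.05, 0, 0, 0, -0.311, 0.017, 0.05, 0, 0, 0]

```text
clock: 4.55
eef_pos: [0.5661, -0.2402, 0.1427]
tool_rot: [0.708, 0.707, -0.002, -0.005]
ft_force: [-0.6, -0.5, -0.7]
grip_width: 0.0196
```

```bash
python3 snap.py a4
```

```text
top crop origin 286 156 scale4
side crop origin 275 91 scale4
{'clock': 4.65, 'eef_pos': [0.5681, -0.2395, 0.147], 'tool_rot': [0.707, 0.7072, -0.0005, -0.0018], 'ft_force': [0.0295, 0.5704, -0.3524], 'grip_width': 0.0197, 'joint_pos': [-0.3991, 0.5186, 0.1941, 1.25, 0.0004, 1.1713]}
```

View pics/a4.png

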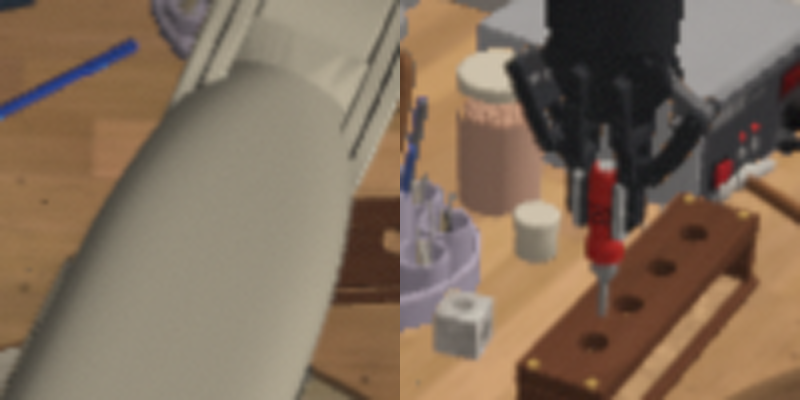

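Run:
```python
from h import *
from workcell import sensors
s=load("sidea4.npz"); o=sensors.get_obs(); e=o["eef_pos"]; print(e,o["clock"])
print(proj(s,e+[0,0,-.0615]).round(1), proj(s,e+[0,0,-.0195]).round(1), proj(s,[.5711,-.24,.06]).round(1))
```

```text
[ 0.56812983 -0.2394589   0.14702772] 4.65
[[324.5 168. ]] [[325.1 153.5]] [[323.2 176. ]]
```

Emit:
apply_moves:
  plan: [0, 0.003, 0.008, 0, 0, 0, 0, 0.003, 0.008, 0, 0, 0, 0, 0.003, 0.008, 0, 0, 0]

```text
clock: 4.9
eef_pos: [0.5726, -0.2396, 0.1409]
tool_rot: [0.707, 0.708, 0.0, 0.0]
ft_force: [0.2, 0.6, -0.8]
grip_width: 0.0194
```

```bash
cat > snap2.py <<'E'
import sys
from h import *
from workcell import sensors, optics
n=sys.argv[1]; hole=np.array(eval(sys.argv[2])); 
im=optics.camera("side"); np.savez(f"side{n}.npz",**im); o=sensors.get_obs(); e=o["eef_pos"]
u,v=proj(im,e+[0,0,-.06])[0]; x=int(u-30); y=int(v-30); f=10
p=cv2.resize(im["pixels"][y:y+60,x:x+60,::-1],None,fx=f,fy=f,interpolation=cv2.INTER_CUBIC)
pt=lambda X:tuple(int(q) for q in (proj(im,X)[0]-[x,y]+.5)*f)
cv2.line(p,pt(e+[0,0,-.0615]),pt(e+[0,0,-.0195]),(0,255,255),1)
cv2.line(p,pt(hole),pt(hole+[0,0,.05]),(255,255,0),1)
cv2.imwrite(f"pics/{n}.png",p); print("origin",x,y); print({k:np.round(o[k],4).tolist() for k in("clock","eef_pos","tool_rot","ft_force","grip_width")})
E
python3 snap2.py a5 "[.5711,-.24,.06]"
```

```text
origin 292 138
{'clock': 4.95, 'eef_pos': [0.5727, -0.2398, 0.1412], 'tool_rot': [0.7066, 0.7076, 0.0002, 0.0005], 'ft_force': [-0.2255, 0.06, -0.6221], 'grip_width': 0.0197}
```

View pics/a5.png

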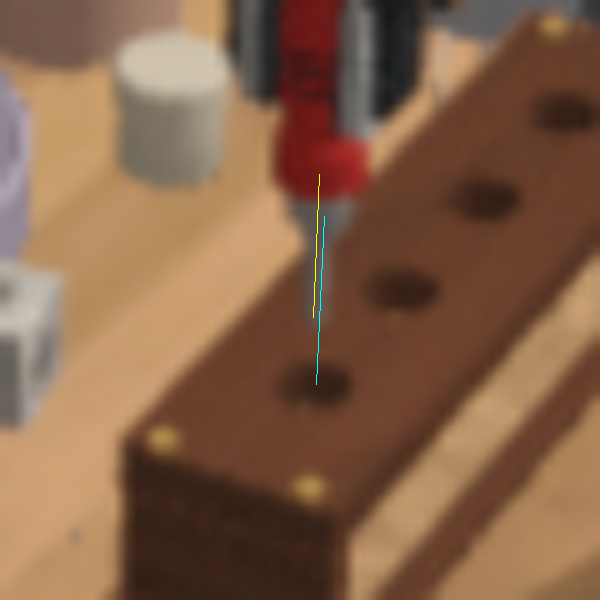

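The side view shows the blade tip at about (323,169), above the leftmost hole at (323,176) and within about 1.5 mm. Lowering.

Emit:
apply_moves:
  plan: [0, -0.0015, 0.008, 0, 0, 0, 0, -0.0015, 0.018, 0, 0, 0, 0, -0.0015, 0.028, 0, 0, 0, 0, -0.0015, 0.038, 0, 0, 0, 0, -0.0015, 0.046, 0, 0, 0, 0, -0.0015, 0.053, 0, 0, 0, 0, -0.0015, 0.058, 0, 0, 0, 0, -0.0015, 0.058, 0, 0, 0]

```text
clock: 5.62
eef_pos: [0.571, -0.2404, 0.081]
tool_rot: [0.707, 0.707, 0.0, -0.0]
ft_force: [2.8, 0.6, -1.7]
grip_width: 0.0196
```

```bash
python3 snap2.py a6 "[.5711,-.24,.06]"
```

```text
origin 292 158
{'clock': 5.6667, 'eef_pos': [0.571, -0.2404, 0.0816], 'tool_rot': [0.7071, 0.7071, 0.0001, -0.0002], 'ft_force': [0.4642, -0.0191, -0.6368], 'grip_width': 0.0195}
```

View pics/a6.png

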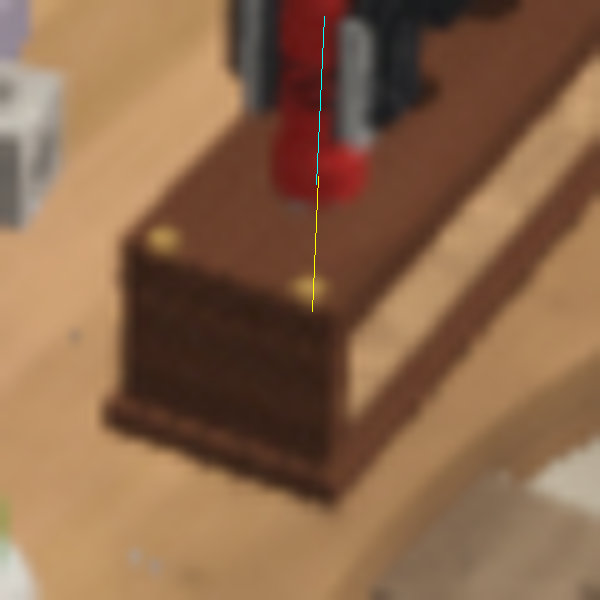

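It is in the hole, with the shoulder nearly down. Easing it onto the board.

Emit:
apply_moves:
  plan: [0, 0, 0.001, 0, 0, 0, 0, 0, 0.002, 0, 0, 0, 0, 0, 0.003, 0, 0, 0, 0, 0, 0.003, 0, 0, 0]

```text
clock: 6.0
eef_pos: [0.5711, -0.2407, 0.0798]
tool_rot: [0.707, 0.707, 0.0, 0.0]
ft_force: [0.6, 0.4, 1.1]
grip_width: 0.0197
```

Emit:
apply_moves:
  plan: [0, 0, 0.001, 0, 0, 0, 0, 0, 0.0015, 0, 0, 0, 0, 0, 0.0015, 0, 0, 0]

```text
clock: 6.25
eef_pos: [0.5711, -0.2407, 0.0798]
tool_rot: [0.707, 0.707, 0.0, 0.001]
ft_force: [-0.6, 2.5, 7.4]
grip_width: 0.0196
```

The shoulder is in contact (7.4 N at TCP z 0.0798, the same as at the grasp). Release.

Emit:
apply_moves:
  plan: [0, 0, -0.001, 0, 0, 0, 0, 0, -0.001, 0, 0, 0, 0, 0, -0.001, 0, 0, 0, 0, 0, -0.001, 0, 0, 0, 0, 0, -0.02, 0, 0, 0, 0, 0, -0.05, 0, 0, 0, 0, 0, -0.085, 0, 0, 0, 0, 0, -0.11, 0, 0, 0, 0, 0, -0.11, 0, 0, 0]
  grip: 0.055

```text
clock: 7.0
eef_pos: [0.5739, -0.2419, 0.1945]
tool_rot: [0.707, 0.707, 0.002, 0.005]
ft_force: [0.9, -1.2, 1.1]
grip_width: 0.0548
```

```bash
python3 snap.py a7 side
```

```text
side crop origin 274 74 scale4
{'clock': 7.05, 'eef_pos': [0.5729, -0.2415, 0.1916], 'tool_rot': [0.7071, 0.7071, 0.0014, 0.0035], 'ft_force': [0.436, -1.5304, -0.5822], 'grip_width': 0.0547, 'joint_pos': [-0.3989, 0.4967, 0.2758, 1.3425, -0.0001, 1.172]}
```

View pics/a7.png

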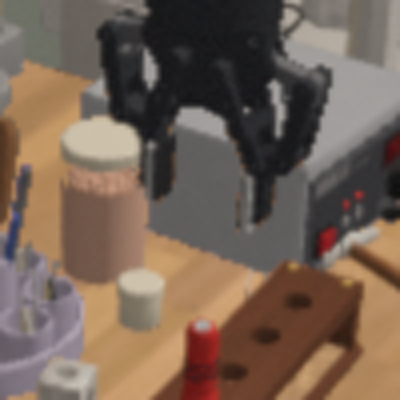

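Red stands in the leftmost hole (cap at about (324,155)). Next is blue.

Emit:
apply_moves:
  plan: [0.035, -0.018, 0, 0, 0, 0, 0.07, -0.035, 0, 0, 0, 0, 0.105, -0.05, 0, 0, 0, 0, 0.14, -0.06, 0, 0, 0, 0, 0.175, -0.06, 0, 0, 0, 0, 0.21, -0.06, 0, 0, 0, 0, 0.245, -0.05, 0, 0, 0, 0, 0.28, -0.038, 0, 0, 0, 0, 0.315, -0.025, 0.01, 0, 0, 0, 0.345, -0.013, 0.02, 0, 0, 0, 0.357, -0.011, 0.03, 0, 0, 0, 0.357, -0.011, 0.03, 0, 0, 0]

```text
clock: 8.05
eef_pos: [0.5579, 0.119, 0.1536]
tool_rot: [0.706, 0.709, -0.003, -0.002]
ft_force: [-1.0, 0.0, -1.0]
grip_width: 0.055
```

Emit:
apply_moves:
  plan: [0, 0, 0, 0, 0, 0, 0, 0, 0, 0, 0, 0]

```text
clock: 8.22
eef_pos: [0.559, 0.1153, 0.1571]
tool_rot: [0.707, 0.707, -0.001, -0.0]
ft_force: [-0.9, -0.3, -0.3]
grip_width: 0.0552
```

Emit:
apply_moves:
  plan: [0.001, 0.001, 0.02, 0, 0, 0, 0.001, 0.001, 0.045, 0, 0, 0, 0.001, 0.001, 0.068, 0, 0, 0, 0.001, 0.001, 0.078, 0, 0, 0, 0.001, 0.001, 0.078, 0, 0, 0, 0.001, 0.001, 0.078, 0, 0, 0]

```text
clock: 8.72
eef_pos: [0.5609, 0.1164, 0.0803]
tool_rot: [0.708, 0.707, -0.0, -0.0]
ft_force: [-0.0, 0.3, 0.7]
grip_width: 0.055
```

```bash
python3 snap.py b2 side
```

```text
side crop origin 183 200 scale4
{'clock': 8.7667, 'eef_pos': [0.5617, 0.1168, 0.0812], 'tool_rot': [0.7076, 0.7067, 0.0008, 0.0006], 'ft_force': [0.1167, 0.1119, 0.9481], 'grip_width': 0.0549, 'joint_pos': [0.2051, 0.4872, -0.0414, 1.0402, -0.0001, 1.7771]}
```

View pics/b2.png

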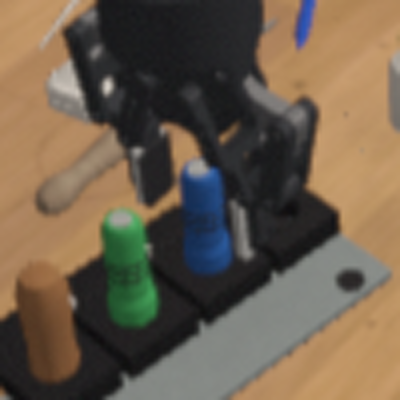

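The blue handle is straddled (about (234,255)) and the neighbouring tools are clear. Close and lift.

Emit:
apply_moves:
  plan: [0, 0, 0.001, 0, 0, 0, 0, 0, 0.001, 0, 0, 0, 0, 0, 0.001, 0, 0, 0, 0, 0, 0.001, 0, 0, 0, 0, 0, 0.001, 0, 0, 0]
  grip: 0.0

```text
clock: 9.18
eef_pos: [0.5615, 0.1176, 0.0801]
tool_rot: [0.707, 0.707, 0.001, 0.001]
ft_force: [-2.0, -0.1, 6.6]
grip_width: 0.0194
```

Emit:
apply_moves:
  plan: [0, 0, -0.005, 0, 0, 0, 0, 0, -0.02, 0, 0, 0, 0, 0, -0.045, 0, 0, 0, 0, 0, -0.075, 0, 0, 0, 0, 0, -0.105, 0, 0, 0, 0, 0, -0.12, 0, 0, 0, 0, 0, -0.12, 0, 0, 0, 0, 0, -0.12, 0, 0, 0]

```text
clock: 9.85
eef_pos: [0.5613, 0.1177, 0.1996]
tool_rot: [0.707, 0.707, 0.001, 0.001]
ft_force: [-0.3, -0.4, -1.0]
grip_width: 0.0198
```

```bash
python3 snap2.py b3 "[.56,.1166,.06]"
```

```text
origin 201 205
{'clock': 9.9, 'eef_pos': [0.5604, 0.1174, 0.1981], 'tool_rot': [0.7071, 0.7071, -0.0004, -0.0003], 'ft_force': [-0.5844, 0.3175, -0.3583], 'grip_width': 0.0197}
```

View pics/b3.png

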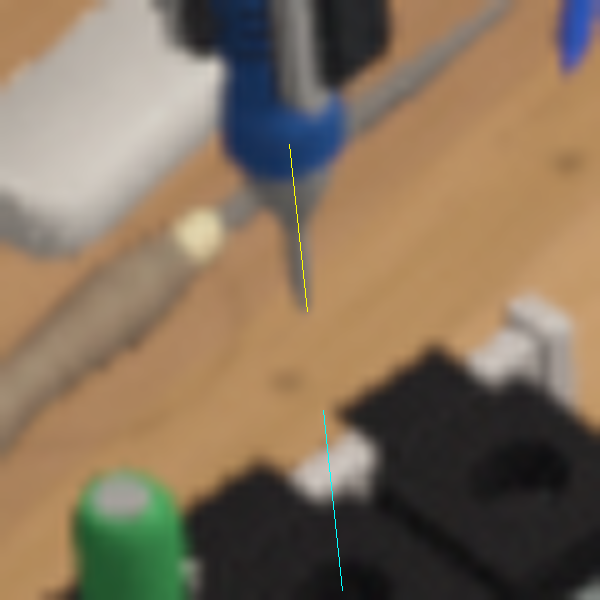

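Emit:
apply_moves:
  plan: [-0.03, -0.015, -0.01, 0, 0, 0, -0.065, -0.03, -0.01, 0, 0, 0, -0.1, -0.045, -0.01, 0, 0, 0, -0.135, -0.055, -0.01, 0, 0, 0, -0.17, -0.06, -0.01, 0, 0, 0, -0.205, -0.06, -0.01, 0, 0, 0, -0.24, -0.05, -0.01, 0, 0, 0, -0.275, -0.04, -0.01, 0, 0, 0, -0.31, -0.03, -0.01, 0, 0, 0, -0.34, -0.02, -0.01, 0, 0, 0, -0.37, -0.01, -0.01, 0, 0, 0, -0.395, 0.004, -0.01, 0, 0, 0]

```text
clock: 10.9
eef_pos: [0.5633, -0.2794, 0.206]
tool_rot: [0.708, 0.706, -0.001, -0.002]
ft_force: [0.6, -0.2, -0.2]
grip_width: 0.0197
```

Emit:
apply_moves:
  plan: [-0.009, 0.008, 0.015, 0, 0, 0, -0.01, 0.01, 0.04, 0, 0, 0, -0.01, 0.01, 0.06, 0, 0, 0, -0.01, 0.01, 0.065, 0, 0, 0, -0.01, 0.01, 0.065, 0, 0, 0, -0.01, 0.01, 0.065, 0, 0, 0]

```text
clock: 11.4
eef_pos: [0.5743, -0.2871, 0.1431]
tool_rot: [0.707, 0.707, -0.0, -0.001]
ft_force: [0.3, 0.5, -0.4]
grip_width: 0.0197
```

```bash
python3 snap2.py b5 "[.5744,-.2874,.06]"
```

```text
origin 302 128
{'clock': 11.45, 'eef_pos': [0.5751, -0.2874, 0.1444], 'tool_rot': [0.707, 0.7072, 0.0001, 0.0003], 'ft_force': [0.6165, 0.1564, -0.9237], 'grip_width': 0.0198}
```

View pics/b5.png

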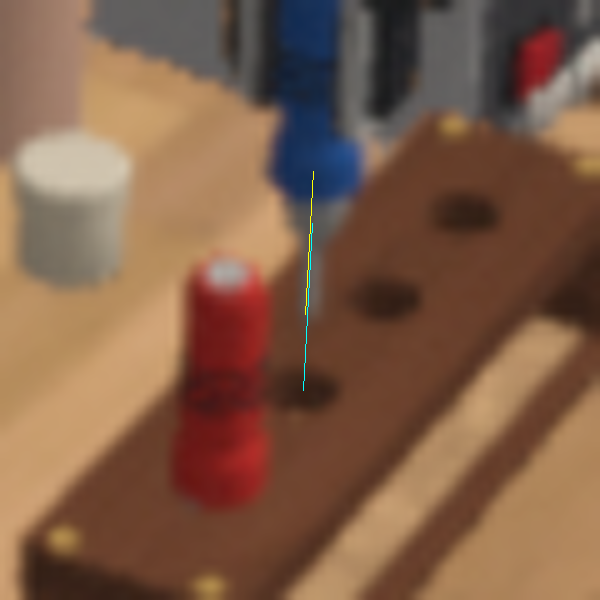

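Blue hangs on the hole's axis, with the tip at about (333,159) above the hole at (332,166). Lowering.

Emit:
apply_moves:
  plan: [0, -0.0005, 0.008, 0, 0, 0, 0, -0.0005, 0.018, 0, 0, 0, 0, -0.0005, 0.028, 0, 0, 0, 0, -0.0005, 0.038, 0, 0, 0, 0, -0.0005, 0.047, 0, 0, 0, 0, -0.0005, 0.055, 0, 0, 0, 0, -0.0005, 0.06, 0, 0, 0, 0, -0.0005, 0.0625, 0, 0, 0, 0, -0.0005, 0.0625, 0, 0, 0]

```text
clock: 12.2
eef_pos: [0.5744, -0.2874, 0.0807]
tool_rot: [0.707, 0.707, 0.0, -0.0]
ft_force: [1.0, 0.1, -1.5]
grip_width: 0.0197
```

Emit:
apply_moves:
  plan: [0, 0, 0.001, 0, 0, 0, 0, 0, 0.0025, 0, 0, 0, 0, 0, 0.0035, 0, 0, 0, 0, 0, 0.0035, 0, 0, 0]

```text
clock: 12.53
eef_pos: [0.5745, -0.2878, 0.08]
tool_rot: [0.707, 0.707, 0.0, 0.001]
ft_force: [-2.9, 1.8, 7.2]
grip_width: 0.0197
```

Contact at z 0.080 with 7 N, as with red. Release and rise.

Emit:
apply_moves:
  plan: [0, 0, -0.001, 0, 0, 0, 0, 0, -0.001, 0, 0, 0, 0, 0, -0.001, 0, 0, 0, 0, 0, -0.001, 0, 0, 0, 0, 0, -0.02, 0, 0, 0, 0, 0, -0.05, 0, 0, 0, 0, 0, -0.085, 0, 0, 0, 0, 0, -0.115, 0, 0, 0, 0, 0, -0.115, 0, 0, 0]
  grip: 0.055

```text
clock: 13.28
eef_pos: [0.5776, -0.2892, 0.2006]
tool_rot: [0.707, 0.707, 0.002, 0.006]
ft_force: [0.4, -0.2, 1.1]
grip_width: 0.0547
```

```bash
python3 snap.py b7 side
```

```text
side crop origin 284 63 scale4
{'clock': 13.3333, 'eef_pos': [0.5767, -0.2888, 0.1974], 'tool_rot': [0.7071, 0.7071, 0.0014, 0.0043], 'ft_force': [-0.0781, 0.0953, -0.6267], 'grip_width': 0.0549, 'joint_pos': [-0.4642, 0.5423, 0.3657, 1.3852, -0.0, 1.1066]}
```

View pics/b7.png

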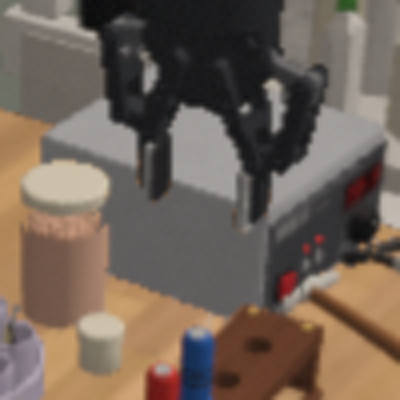

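Blue stands beside red. Next is green.

Emit:
apply_moves:
  plan: [0.035, -0.018, 0, 0, 0, 0, 0.07, -0.035, 0, 0, 0, 0, 0.105, -0.05, 0, 0, 0, 0, 0.14, -0.062, 0, 0, 0, 0, 0.175, -0.066, 0, 0, 0, 0, 0.21, -0.066, 0, 0, 0, 0, 0.25, -0.06, 0, 0, 0, 0, 0.29, -0.05, 0, 0, 0, 0, 0.33, -0.04, 0, 0, 0, 0, 0.37, -0.03, 0, 0, 0, 0, 0.41, -0.018, 0, 0, 0, 0, 0.44, -0.008, 0, 0, 0, 0]

```text
clock: 14.33
eef_pos: [0.5658, 0.1555, 0.1913]
tool_rot: [0.706, 0.708, -0.001, -0.001]
ft_force: [0.7, -0.1, -0.1]
grip_width: 0.055
```

Emit:
apply_moves:
  plan: [0.012, 0.002, 0.02, 0, 0, 0, 0.012, 0.002, 0.035, 0, 0, 0, 0.012, 0.002, 0.035, 0, 0, 0, 0.012, 0.002, 0.035, 0, 0, 0]

```text
clock: 14.67
eef_pos: [0.5667, 0.1642, 0.1556]
tool_rot: [0.707, 0.707, -0.002, -0.001]
ft_force: [-0.3, -0.1, -0.0]
grip_width: 0.0551
```

Emit:
apply_moves:
  plan: [0, 0, 0.02, 0, 0, 0, 0, 0, 0.045, 0, 0, 0, 0, 0, 0.068, 0, 0, 0, 0, 0, 0.078, 0, 0, 0, 0, 0, 0.078, 0, 0, 0, 0, 0, 0.078, 0, 0, 0]

```text
clock: 15.17
eef_pos: [0.5686, 0.1639, 0.0804]
tool_rot: [0.707, 0.707, 0.0, 0.0]
ft_force: [-0.0, -0.2, 0.1]
grip_width: 0.0551
```

```bash
python3 snap.py g2 side
```

```text
side crop origin 164 213 scale4
{'clock': 15.2167, 'eef_pos': [0.5694, 0.1642, 0.0814], 'tool_rot': [0.7074, 0.7068, 0.001, 0.0006], 'ft_force': [-0.2133, 0.0669, 0.3801], 'grip_width': 0.0547, 'joint_pos': [0.2808, 0.5205, 0.0154, 1.0634, -0.0, 1.8524]}
```

View pics/g2.png

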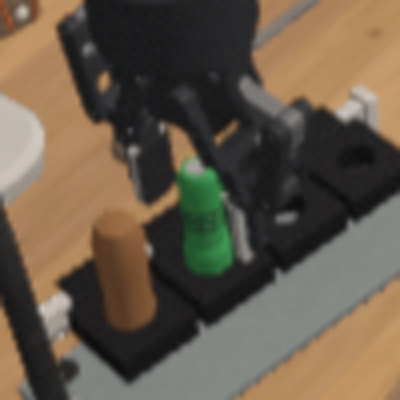

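Green is straddled (about (215,268)) and wood is clear. Close and lift.

Emit:
apply_moves:
  plan: [0, 0, 0.001, 0, 0, 0, 0, 0, 0.001, 0, 0, 0, 0, 0, 0.001, 0, 0, 0, 0, 0, 0.001, 0, 0, 0, 0, 0, 0.001, 0, 0, 0]
  grip: 0.0

```text
clock: 15.63
eef_pos: [0.5692, 0.1647, 0.0801]
tool_rot: [0.707, 0.707, 0.001, 0.001]
ft_force: [0.3, 0.2, 5.6]
grip_width: 0.0195
```

Emit:
apply_moves:
  plan: [0, 0, -0.005, 0, 0, 0, 0, 0, -0.02, 0, 0, 0, 0, 0, -0.045, 0, 0, 0, 0, 0, -0.075, 0, 0, 0, 0, 0, -0.105, 0, 0, 0, 0, 0, -0.12, 0, 0, 0, 0, 0, -0.12, 0, 0, 0, 0, 0, -0.12, 0, 0, 0]

```text
clock: 16.3
eef_pos: [0.5686, 0.1646, 0.1993]
tool_rot: [0.707, 0.707, 0.001, 0.0]
ft_force: [-0.7, -0.5, -1.8]
grip_width: 0.0197
```

```bash
python3 snap2.py g3 "[.5677,.164,.06]"
```

```text
origin 181 217
{'clock': 16.35, 'eef_pos': [0.5677, 0.1643, 0.1978], 'tool_rot': [0.7071, 0.7071, -0.0007, -0.0004], 'ft_force': [0.1073, -0.1622, -0.8873], 'grip_width': 0.0196}
```

View pics/g3.png

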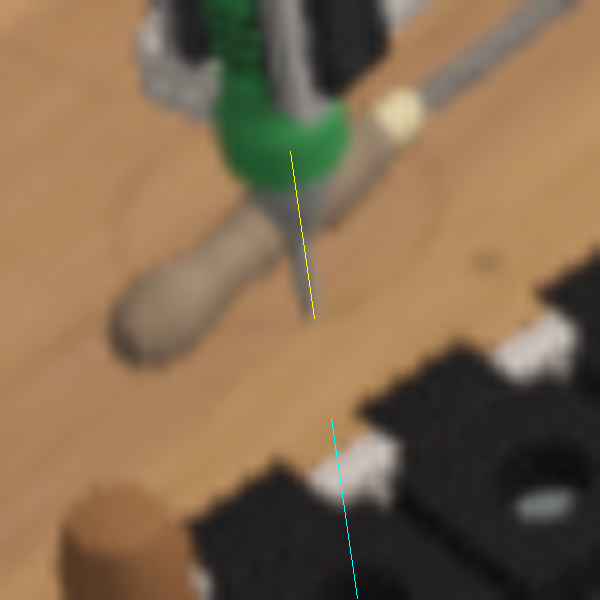

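Emit:
apply_moves:
  plan: [-0.03, -0.015, -0.01, 0, 0, 0, -0.068, -0.03, -0.01, 0, 0, 0, -0.106, -0.045, -0.01, 0, 0, 0, -0.144, -0.055, -0.01, 0, 0, 0, -0.182, -0.064, -0.01, 0, 0, 0, -0.22, -0.068, -0.01, 0, 0, 0, -0.258, -0.068, -0.01, 0, 0, 0, -0.296, -0.068, -0.01, 0, 0, 0, -0.334, -0.06, -0.01, 0, 0, 0, -0.372, -0.05, -0.01, 0, 0, 0, -0.41, -0.04, -0.01, 0, 0, 0, -0.445, -0.025, -0.01, 0, 0, 0]

```text
clock: 17.35
eef_pos: [0.5414, -0.2823, 0.2062]
tool_rot: [0.708, 0.707, -0.001, -0.002]
ft_force: [1.8, 0.3, 0.3]
grip_width: 0.0191
```

Emit:
apply_moves:
  plan: [-0.03, 0.015, 0, 0, 0, 0, -0.05, 0.03, 0, 0, 0, 0, -0.055, 0.035, 0.02, 0, 0, 0, -0.055, 0.035, 0.045, 0, 0, 0, -0.055, 0.035, 0.06, 0, 0, 0, -0.055, 0.035, 0.065, 0, 0, 0, -0.055, 0.035, 0.065, 0, 0, 0, -0.055, 0.035, 0.065, 0, 0, 0]

```text
clock: 18.02
eef_pos: [0.5778, -0.3351, 0.1429]
tool_rot: [0.707, 0.707, -0.0, -0.001]
ft_force: [0.7, 0.0, -0.2]
grip_width: 0.0198
```

```bash
python3 snap2.py g5 "[.578,-.3352,.06]"
```

```text
origin 310 119
{'clock': 18.0667, 'eef_pos': [0.5786, -0.3355, 0.1443], 'tool_rot': [0.707, 0.7072, 0.0001, 0.0002], 'ft_force': [0.3257, 0.2107, -0.2561], 'grip_width': 0.0193}
```

View pics/g5.png

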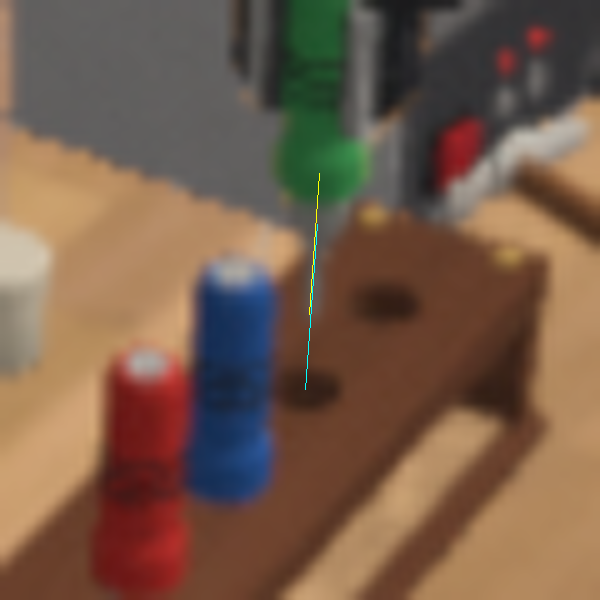

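Green hangs on the axis of the third hole, with the tip at about (341,150) above (340,157). Lowering.

Emit:
apply_moves:
  plan: [0, -0.0005, 0.008, 0, 0, 0, 0, -0.0005, 0.018, 0, 0, 0, 0, -0.0005, 0.028, 0, 0, 0, 0, -0.0005, 0.038, 0, 0, 0, 0, -0.0005, 0.047, 0, 0, 0, 0, -0.0005, 0.055, 0, 0, 0, 0, -0.0005, 0.06, 0, 0, 0, 0, -0.0005, 0.0625, 0, 0, 0, 0, -0.0005, 0.0625, 0, 0, 0]

```text
clock: 18.82
eef_pos: [0.5777, -0.3354, 0.0808]
tool_rot: [0.707, 0.707, -0.0, -0.0]
ft_force: [0.1, 0.0, -0.9]
grip_width: 0.0195
```

Emit:
apply_moves:
  plan: [0, 0, 0.001, 0, 0, 0, 0, 0, 0.0025, 0, 0, 0, 0, 0, 0.0035, 0, 0, 0, 0, 0, 0.0035, 0, 0, 0]

```text
clock: 19.15
eef_pos: [0.5781, -0.3359, 0.0801]
tool_rot: [0.707, 0.707, 0.0, 0.001]
ft_force: [-2.5, 1.0, 6.2]
grip_width: 0.0194
```

Emit:
apply_moves:
  plan: [0, 0, -0.001, 0, 0, 0, 0, 0, -0.001, 0, 0, 0, 0, 0, -0.001, 0, 0, 0, 0, 0, -0.001, 0, 0, 0, 0, 0, -0.02, 0, 0, 0, 0, 0, -0.05, 0, 0, 0, 0, 0, -0.085, 0, 0, 0, 0, 0, -0.115, 0, 0, 0, 0, 0, -0.115, 0, 0, 0]
  grip: 0.055

```text
clock: 19.9
eef_pos: [0.581, -0.3374, 0.2009]
tool_rot: [0.707, 0.707, 0.002, 0.006]
ft_force: [1.5, -0.9, 1.2]
grip_width: 0.0548
```

```bash
python3 snap.py g7 side
```

```text
side crop origin 292 54 scale4
{'clock': 19.95, 'eef_pos': [0.5801, -0.3369, 0.1977], 'tool_rot': [0.7071, 0.7071, 0.0012, 0.0045], 'ft_force': [0.2451, -0.502, 0.4926], 'grip_width': 0.0548, 'joint_pos': [-0.5261, 0.5993, 0.4626, 1.4247, -0.0, 1.0446]}
```

View pics/g7.png

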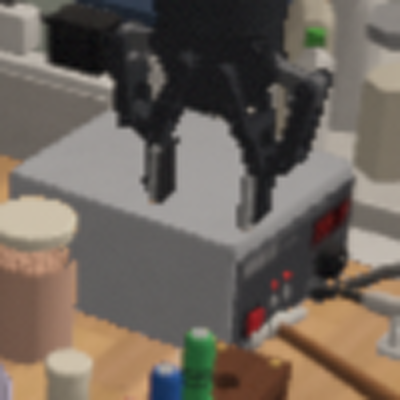

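Green is in. Last is wood.

Emit:
apply_moves:
  plan: [0.035, -0.018, 0, 0, 0, 0, 0.072, -0.035, 0, 0, 0, 0, 0.109, -0.05, 0, 0, 0, 0, 0.146, -0.062, 0, 0, 0, 0, 0.185, -0.068, 0, 0, 0, 0, 0.225, -0.068, 0, 0, 0, 0, 0.265, -0.066, 0, 0, 0, 0, 0.305, -0.06, 0, 0, 0, 0, 0.345, -0.05, 0, 0, 0, 0, 0.383, -0.04, 0, 0, 0, 0, 0.42, -0.03, 0, 0, 0, 0, 0.457, -0.018, 0, 0, 0, 0]

```text
clock: 20.95
eef_pos: [0.5589, 0.1233, 0.1915]
tool_rot: [0.707, 0.707, -0.001, -0.001]
ft_force: [1.1, -0.6, -0.8]
grip_width: 0.0549
```

Emit:
apply_moves:
  plan: [0.035, 0.007, 0, 0, 0, 0, 0.065, 0.012, 0, 0, 0, 0, 0.085, 0.015, 0.015, 0, 0, 0, 0.09, 0.0155, 0.03, 0, 0, 0, 0.09, 0.0155, 0.035, 0, 0, 0, 0.09, 0.0155, 0.035, 0, 0, 0, 0.09, 0.0155, 0.035, 0, 0, 0]

```text
clock: 21.53
eef_pos: [0.5747, 0.2105, 0.1569]
tool_rot: [0.707, 0.707, -0.001, -0.0]
ft_force: [0.1, -0.6, 0.5]
grip_width: 0.0547
```

```bash
python3 snap.py w1 side
```

```text
side crop origin 140 197 scale4
{'clock': 21.5833, 'eef_pos': [0.5753, 0.2105, 0.1579], 'tool_rot': [0.7075, 0.7067, -0.0003, 0.0], 'ft_force': [0.1176, -0.0969, 0.1343], 'grip_width': 0.0553, 'joint_pos': [0.3508, 0.5017, 0.1953, 1.2649, -0.0002, 1.9228]}
```

View pics/w1.png

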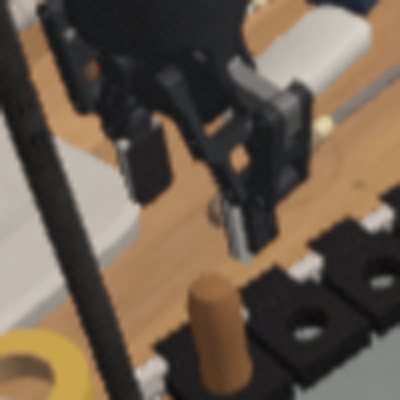

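Run:
```python
from h import *
s=load("sidew1.npz"); 
im=s["pixels"]; h=cv2.cvtColor(im,cv2.COLOR_RGB2HSV).astype(int); 
m=(h[...,0]>=4)&(h[...,0]<=16)&(h[...,1]>125)&(h[...,2]>70); 
for z in(.065,.08,.09,.10,.11,.118):
    u,v=proj(s,[.5755,.2112,z])[0]; r=int(round(v)); xs=np.where(m[r,180:208])[0]+180
    print(z,(u,v),xs.min(),xs.max(),(xs.min()+xs.max())/2)
```

```text
0.065 (np.float64(196.37135722323947), np.float64(288.1549733166443)) 190 202 196.0
0.08 (np.float64(195.3655055099986), np.float64(282.8004413151363)) 189 201 195.0
0.09 (np.float64(194.68325376912927), np.float64(279.1701057365653)) 182 200 191.0
0.1 (np.float64(193.9914197014146), np.float64(275.49006050962674)) 186 199 192.5
0.11 (np.float64(193.28979501160183), np.float64(271.75925099331215)) 186 199 192.5
0.118 (np.float64(192.72130207601734), np.float64(268.7373247419843)) 187 199 193.0
```

The wood axis matches (.5755, .2112) within half a pixel. Descending.

Emit:
apply_moves:
  plan: [0.001, 0, 0.02, 0, 0, 0, 0.001, 0, 0.045, 0, 0, 0, 0.001, 0, 0.068, 0, 0, 0, 0.001, 0, 0.078, 0, 0, 0, 0.001, 0, 0.079, 0, 0, 0, 0.001, 0, 0.079, 0, 0, 0]

```text
clock: 22.08
eef_pos: [0.5756, 0.2118, 0.0794]
tool_rot: [0.707, 0.707, 0.0, 0.0]
ft_force: [0.9, 0.5, 0.7]
grip_width: 0.0547
```

Emit:
apply_moves:
  plan: [0, 0, 0, 0, 0, 0, 0, 0, 0, 0, 0, 0, 0, 0, 0, 0, 0, 0, 0, 0, 0, 0, 0, 0, 0, 0, 0, 0, 0, 0]
  grip: 0.0

```text
clock: 22.5
eef_pos: [0.5766, 0.2128, 0.0808]
tool_rot: [0.707, 0.707, 0.002, 0.001]
ft_force: [0.2, -0.1, 6.4]
grip_width: 0.0233
```

Emit:
apply_moves:
  plan: [0, 0, -0.005, 0, 0, 0, 0, 0, -0.02, 0, 0, 0, 0, 0, -0.045, 0, 0, 0, 0, 0, -0.075, 0, 0, 0, 0, 0, -0.105, 0, 0, 0, 0, 0, -0.12, 0, 0, 0, 0, 0, -0.12, 0, 0, 0, 0, 0, -0.12, 0, 0, 0]

```text
clock: 23.17
eef_pos: [0.5757, 0.2127, 0.1996]
tool_rot: [0.707, 0.707, 0.001, 0.0]
ft_force: [0.8, 0.2, -0.8]
grip_width: 0.0231
```

```bash
python3 snap2.py w3 "[.5755,.2112,.06]"
```

```text
origin 161 231
{'clock': 23.2167, 'eef_pos': [0.5748, 0.2123, 0.1979], 'tool_rot': [0.7071, 0.7071, -0.0006, -0.0003], 'ft_force': [-0.5392, -0.4626, -0.854], 'grip_width': 0.0233}
```

View pics/w3.png

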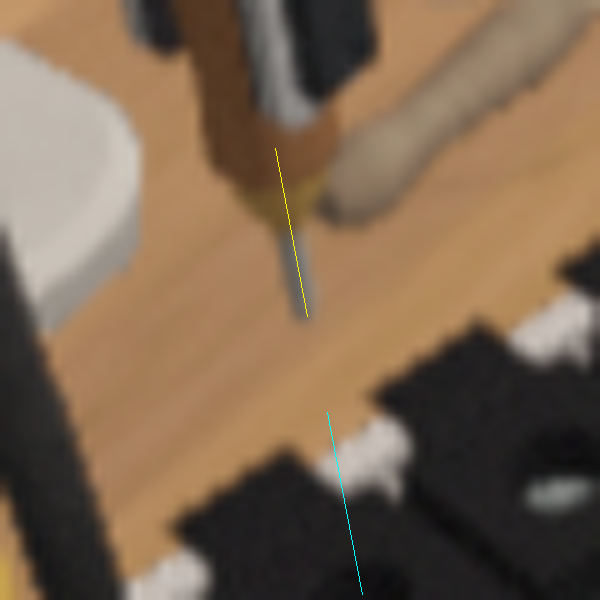

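Wood is held straight, with its tip on the predicted axis. Moving it to the rightmost hole.

Emit:
apply_moves:
  plan: [-0.03, -0.015, -0.01, 0, 0, 0, -0.068, -0.03, -0.01, 0, 0, 0, -0.106, -0.045, -0.01, 0, 0, 0, -0.144, -0.055, -0.01, 0, 0, 0, -0.182, -0.064, -0.01, 0, 0, 0, -0.22, -0.07, -0.01, 0, 0, 0, -0.26, -0.075, -0.01, 0, 0, 0, -0.3, -0.075, -0.01, 0, 0, 0, -0.34, -0.075, -0.01, 0, 0, 0, -0.38, -0.075, -0.01, 0, 0, 0, -0.42, -0.07, -0.01, 0, 0, 0, -0.455, -0.06, -0.01, 0, 0, 0]

```text
clock: 24.22
eef_pos: [0.5129, -0.2445, 0.2065]
tool_rot: [0.708, 0.707, -0.001, -0.002]
ft_force: [0.2, 0.6, 0.2]
grip_width: 0.0232
```

Emit:
apply_moves:
  plan: [-0.035, 0.012, 0, 0, 0, 0, -0.07, 0.025, 0, 0, 0, 0, -0.105, 0.04, 0, 0, 0, 0, -0.13, 0.057, 0, 0, 0, 0, -0.14, 0.0655, 0.02, 0, 0, 0, -0.14, 0.0655, 0.045, 0, 0, 0, -0.14, 0.0655, 0.06, 0, 0, 0, -0.14, 0.0655, 0.065, 0, 0, 0, -0.14, 0.0655, 0.065, 0, 0, 0, -0.14, 0.0655, 0.065, 0, 0, 0]

```text
clock: 25.05
eef_pos: [0.5804, -0.3821, 0.1429]
tool_rot: [0.707, 0.707, -0.0, -0.001]
ft_force: [0.1, -0.4, -0.3]
grip_width: 0.0229
```

```bash
python3 snap2.py w5 "[.5809,-.383,.06]"
```

```text
origin 318 111
{'clock': 25.1, 'eef_pos': [0.5811, -0.3825, 0.1443], 'tool_rot': [0.707, 0.7072, 0.0001, 0.0003], 'ft_force': [0.7282, -0.1314, -0.8258], 'grip_width': 0.023}
```

View pics/w5.png

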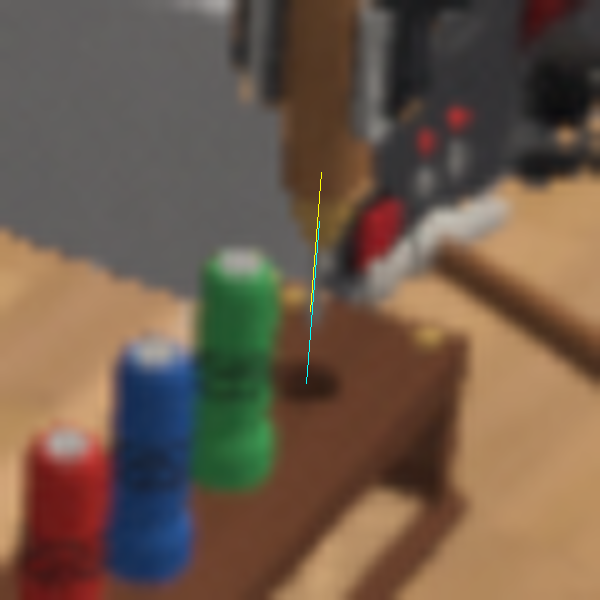

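Wood hangs on the axis of the rightmost hole, with the tip at about (349,143) above (348.5,149). Lowering.

Emit:
apply_moves:
  plan: [-0.0005, -0.0005, 0.008, 0, 0, 0, -0.0005, -0.0005, 0.018, 0, 0, 0, -0.0005, -0.0005, 0.028, 0, 0, 0, -0.0005, -0.0005, 0.038, 0, 0, 0, -0.0005, -0.0005, 0.047, 0, 0, 0, -0.0005, -0.0005, 0.055, 0, 0, 0, -0.0005, -0.0005, 0.06, 0, 0, 0, -0.0005, -0.0005, 0.0615, 0, 0, 0, -0.0005, -0.0005, 0.0615, 0, 0, 0]

```text
clock: 25.85
eef_pos: [0.5808, -0.3828, 0.0818]
tool_rot: [0.707, 0.707, 0.0, -0.0]
ft_force: [1.9, 0.7, -2.6]
grip_width: 0.0231
```

Emit:
apply_moves:
  plan: [0, 0, 0.001, 0, 0, 0, 0, 0, 0.0025, 0, 0, 0, 0, 0, 0.0035, 0, 0, 0, 0, 0, 0.0035, 0, 0, 0]

```text
clock: 26.18
eef_pos: [0.5808, -0.3833, 0.0808]
tool_rot: [0.707, 0.707, 0.0, 0.001]
ft_force: [0.6, 1.9, 4.7]
grip_width: 0.0229
```

Emit:
apply_moves:
  plan: [0, 0, -0.0005, 0, 0, 0, 0, 0, -0.0005, 0, 0, 0, 0, 0, -0.0005, 0, 0, 0, 0, 0, -0.0005, 0, 0, 0, 0, 0, -0.02, 0, 0, 0, 0, 0, -0.05, 0, 0, 0, 0, 0, -0.085, 0, 0, 0, 0, 0, -0.115, 0, 0, 0, 0, 0, -0.12, 0, 0, 0]
  grip: 0.055

```text
clock: 26.93
eef_pos: [0.5824, -0.3847, 0.2061]
tool_rot: [0.707, 0.707, 0.001, 0.005]
ft_force: [-0.3, -0.2, 1.0]
grip_width: 0.055
```

Emit:
apply_moves:
  plan: [0.02, -0.03, 0, 0, 0, 0, 0.045, -0.06, 0, 0, 0, 0, 0.075, -0.085, 0, 0, 0, 0, 0.105, -0.11, 0, 0, 0, 0, 0.14, -0.13, 0, 0, 0, 0, 0.175, -0.15, 0, 0, 0, 0, 0.21, -0.17, 0, 0, 0, 0, 0.245, -0.19, 0, 0, 0, 0, 0.28, -0.21, 0, 0, 0, 0, 0.315, -0.22, 0, 0, 0, 0, 0.335, -0.22, 0, 0, 0, 0, 0.335, -0.22, 0, 0, 0, 0]

```text
clock: 27.93
eef_pos: [0.3589, -0.0453, 0.1987]
tool_rot: [0.706, 0.709, 0.0, -0.0]
ft_force: [0.9, 0.3, 0.2]
grip_width: 0.0549
```

Run:
```python
from h import *
from workcell import optics,sensors
T=optics.camera("top"); S=optics.camera("side"); np.savez("topf.npz",**T); np.savez("sidef.npz",**S)
a=cv2.resize(T["pixels"][180:280,150:420,::-1],(780,289),interpolation=cv2.INTER_CUBIC)
b=cv2.resize(S["pixels"][130:330,160:400,::-1],(372,310),interpolation=cv2.INTER_CUBIC)
b2=cv2.resize(S["pixels"][120:210,290:390,::-1],(344,310),interpolation=cv2.INTER_CUBIC)
bb=np.hstack([b,b2]); bb=cv2.copyMakeBorder(bb,0,0,0,780-bb.shape[1],cv2.BORDER_CONSTANT)
cv2.imwrite("pics/f.png",np.vstack([a,bb])); o=sensors.get_obs(); print(o["clock"],o["eef_pos"],o["ft_force"])
```

```text
28.0333 [ 0.36019063 -0.04765602  0.19884663] [ 0.92529748 -0.59271477  0.34100821]
```

View pics/f.png

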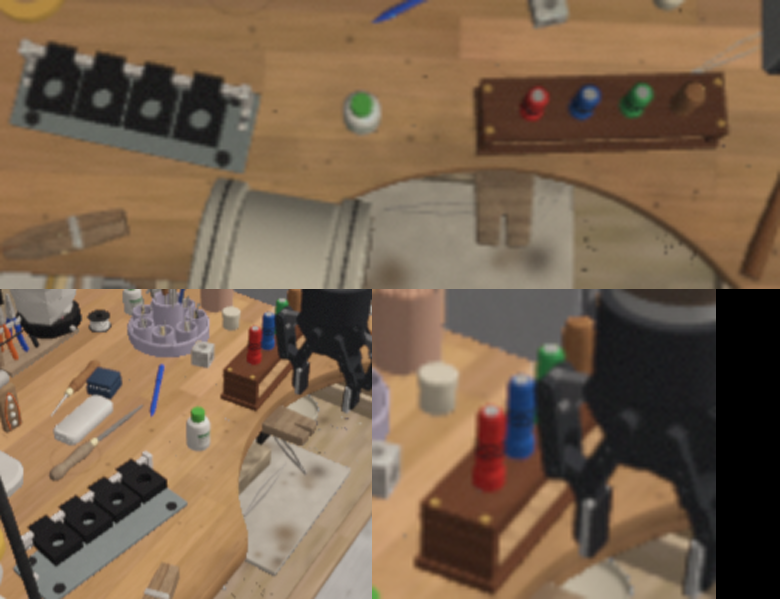

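Top view: red, blue, green and wood stand in the rack, left to right, at (335,215), (352,215), (370,214) and (390,213). The rail is empty, and the bottle, clamp and cube are in place. Last, a check of the cap positions.

Run:
```python
from h import *
t=load("topf.npz"); t0=load("top0.npz")
H=dict(red=(.5711,-.24),blue=(.5744,-.2874),green=(.578,-.3352),wood=(.5809,-.383))
for k,h in H.items():
    u,v=proj(t,[*h,.122])[0]; x,y=round(u),round(v); p=t["pixels"][y-4:y+5,x-4:x+5].astype(float)
    w=np.clip(p.min(2)-80,0,None) if k!="wood" else np.clip(p[...,0]-100,0,None)
    ys,xs=np.mgrid[:9,:9]; c=[(w*xs).sum()/w.sum()+x-4,(w*ys).sum()/w.sum()+y-4]
    q=plane(t,c,.122); print(k,((q[:2]-h)*1000).round(1),"mm at cap")
d=cv2.absdiff(t["pixels"],t0["pixels"]).max(2)
for n,(x,y) in dict(bottle=(275,217),clamp=(172,261),cube=(340,183)).items(): print(n,d[y-10:y+11,x-12:x+13].max())
```

```text
red [-0.6 -1.6] mm at cap
blue [-0.7 -1.3] mm at cap
green [-0.9 -1.6] mm at cap
wood [-2.6 -3.5] mm at cap
bottle 5
clamp 5
cube 6
```

```bash
python3 -c "
from workcell import bot,sensors
print(sensors.get_obs()['clock']); print(bot.job_done())"
```

```text
28.0333
the job is handed in; nothing more can be done
None
```

I moved all four tools from the rail into the rack in mirrored order and handed the job in at 28.0 s; the hand-in gives no verdict. In the rack, left to right, they are red, blue, green and wood. I lowered each one until I felt 5–7 N of contact at the same height where I had picked it up, then released it, so none were dropped.

**Position:** in the last top view, the red, blue and green caps were within about 2 mm of their hole axes. The wood cap read about 4 mm off. It has no bright cap, so that reading is rougher, but it is still inside the 8 mm limit. In the last side view the gripper partly hid the green and wood tools, so their final positions rest on the top view.

**Bystanders:** the bottle, ring clamp and cube looked the same as at the start, with pixel differences at noise level. The gripper was clear of everything at the end.

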